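Dip the pump's oil gauge and hold it level to be read

ROBOT

A 6-joint arm with a two-finger parallel gripper is mounted at the origin on a cart in front of the work surface, level with it; the furniture and walls round the work are solid. World frame = base frame: x ahead of the robot, y to its left, z up, the work surface at z = 0. Lengths are in m, angles in rad, forces in N, time in s.
With the tool pointing down it reaches from about 0.35 to 0.975 m from the base axis. Payload 4.9 kg.
Tool frame: the origin (TCP) lies on the centre line of the jaws, within the pads' length; the fingertips stand 17 mm ahead of it and the grasp point (between the pads) lies 2 mm behind it (ctrl.tcp_to_tips is the x of the fingertips in the tool frame, in m); x points along the fingers, z is the direction in which the jaws open and shut, and the axes are right-handed (so a half turn about x gives the same grasp; the last joint's range is limited). The gripper opens to 85 mm and grips with 20 to 120 N. Pads are 22 mm wide; open, the fingers measure 114 mm over their backs; the gripper's body (76 mm by 85 mm) begins 54 mm behind the grasp point. The pads swing forward as they close: fully open they stand 13 mm farther back than shut.
Start: joints at [1.039, 0.053, 1.613, -0, 1.476, -0.119], TCP at [0.251, 0.572, 0.248] pointing down, gripper open.
Joint ranges: [-3.01, 3.01], [-1.01, 2.22], [0.06, 2.58], [-1.02, 4.17], [0.09, 2.62], [-3.14, 3.14]. Speed limits (rad/s): [2.57, 2.57, 3.14, 3.14, 3.14, 3.14].

INTERFACE

Orientations are given as a rotation vector (axis times angle).
In Python, from station import ctrl, cams, finder gives the robot as it stands.
- The arm moves only by the tool step_arm, never from a script. Its argument "moves" is a list of rows, each a list of 3 entries, a list of its own where there are three numbers: the shift along the tool's x, y, z in cm, then the turn, a rotation vector about the tool's x, y, z in degrees, then the opening, from 0 (shut) to 1 (fully open). A call has exactly 10 rows; each row is the pose to reach, as a shift and turn from the pose measured when the call began, along the tool's axes at that moment; what a row does not reach only later rows make up. A row lasts 1/12 s, in which the tool goes at most 41.7 mm and 7.16 degrees, less where a joint would pass 70% of its speed; a pose out of reach is approached as far as the arm can. A call with a gripper value outside its range is refused whole. The fingers move at their own pace and stop on an object; "grip_force" is the grip in N (left out, the last holds). Time passes only in rows, so rows that repeat a pose let the fingers close, or fill a call up. It gives the time, the measured TCP pose, the force and the opening at its end, in the units of the state.
- ctrl.get_obs(): the state, without advancing time (a new reading comes with each control period).
- cams.get_image(name): name is "scene" or "side" or "wrist"; returns a dict with "pixels" (400x640x3 uint8, blue, green, red), "fx", "fy", "cx", "cy" (pixels), "dist_coeffs" ([k1, k2, p1, p2, k3] as OpenCV has them; the pictures are not rectified), "position" and "attitude" of the camera in the world. Camera axes: x right, y up, looking along -z (the intrinsics and any distortion apply to the point x, -y, -z); pixel columns grow to the right and rows downward; lengths in m; the calibration is good to about 2 mm. A picture is of the moment at which its call begins. There is no depth.
- ctrl.finish_job(): hands the job in, once; it reports no verdict.
Trained networks look in the newest picture that a camera, given by its name, has taken for a name from the list of things; names that differ only in an ending like _2 or _b are one class to them, and where a whole thing is asked for, a point or a joint stands for the part that bears it (a point fixed in the world has none). Each returns a list of dicts, best first, with "conf" (0 to 1); they miss things now and then, are a little off and sometimes report something else, mostly with a low value. They report only what shows in the picture. A call takes as long as a camera call.
- finder.find_in(camera, name): "at" ([column, row] in pixels, amid what is visible of it).
- finder.regions_of(camera, name): "region" (400x640 bool, what is visible of it) and "at" ([column, row] in pixels, amid what is visible of it).
- finder.tip_of(camera, name): "at" ([column, row] in pixels: a listed point, or the origin of a listed thing).
The state is a dict: "t": time; "q": joint angles; "dq": joint speeds; "effort": joint torques, N m; "tool_pos": TCP position; "tool_rot": TCP orientation; "contact_force": force on the tool from outside, world axes, zero at the start; "wrist_torque": the same for the moment, N m; "opening": finger opening in m.
Only numpy, scipy, OpenCV 4.12 (cv2) and the standard library are available. Lean on these libraries where they do the work, as an engineer would, in place of code of your own. Each camera call takes 0.05 s, during which the arm holds its last target. There are 200 camera calls.

TASK

Check the oil of the small bench vacuum pump: lift the gauge rod out of its cradle, slide it gently (never pressing with more than about 20 N) into the pump's slanted guide tube until its collar stops against the tube's rim, then draw it right out. Turn it level so that the film does not run, and finish while still holding it, level and still, at least 15 cm above the worktop and with its tip at least 8 cm clear of the tube's mouth, for someone to read the tip. Leave the other things on the bench where they are.

Things in the scene. Friction and masses are not known exactly. Their poses are not given: they have to be found in the camera images.
- gauge: Metal gauge rod, 230 mm long, about 90 g, loose. Origin on its axis at the collar's stop face; x runs along it towards the handle, z is up as it lies in the cradle. Along x (mm): round rod 8 in diameter from -100 to 0; collar 28 in diameter, 0 to 8; square neck 10x10 to 30; handle 16 wide (y) x 20 high (z), 30 to 100; neck 10x10 to 124; end button 18 in diameter to 130.
- gauge_tip (a point): The short cone point of the gauge's measuring rod, on the axis 100 mm from the collar's stop face; axes as the gauge.
- gauge_handle (a point): The middle of the gauge's flat-sided handle, on its axis, 65 mm from the collar's stop face, close to the centre of mass: the place to grip, across the 16 mm width; axes as the gauge.
- cradle: Fixed black plastic cradle, base 125x60x10 mm; origin under its centre, x along the gauge towards the handle's end. Posts 12 mm thick, 40 wide, 67 tall at x = -46 and +47 mm carry the gauge's necks in notches 14 mm wide, open at the top. The gauge's axis lies level 60 mm above the worktop, its handle free between the posts above the origin; it lifts straight up.
- pump: Fixed small bench vacuum pump: foot plate 165x95 mm, grey ribbed oil sump up to 59 mm, dark motor drum lying across its back, up to 116 mm high. Origin under the centre of its foot plate, on the worktop; x points horizontally to the side where the guide tube's mouth rises. The tube is rigid.
- guide_tube: Steel tube fixed to the pump, sloping 40 degrees up from level over the pump's +x. Origin at the centre of its mouth, 85 mm along the pump's x, 135 mm above the worktop; z runs along the tube outwards and up, y is level. Bore 13 mm, funnelled over the last 16 mm to 21 mm at the mouth; rim 29 mm wide; 110 mm long. With the collar stopped on the rim, the gauge's origin and axis meet the tube's.
- tally_counter: White and chrome round hand counter, 49x46x26 mm, loose bystander near the front; origin under its centre.
- tube15_1: Capped plastic centrifuge tube lying down, 22x111x22 mm, loose bystander; origin under its centre.
- marker_black: Marker pen lying down, 10x132x12 mm, loose bystander; origin under its centre.
- coverslip_box: Small carton, 42x62x24 mm, loose bystander; origin under its centre.
- slide_box: Oblong carton, 32x82x34 mm, loose bystander; origin under its centre.
- bottle_amber: Brown glass bottle with screw cap, 48 mm in diameter, 100 mm tall, loose bystander; origin under its centre.
- tweezers: Tweezers lying flat, 14x124x9 mm, loose bystander; origin under its centre.

How it is judged:
By the outcome, as a careful person would: the job done as asked, in the order asked, and still so for the second after the job is handed in, while the arm keeps its last pose, push and grip.
It also fails if it takes over 51 s, if anything falls off the work surface, if the arm or the gripper's body presses on something with over 40 N, if the wrist force passes 120 N, or if a joint passes its speed limit or range.

## Working session

There is one attempt and no reset: what is moved stays moved. The work goes in short steps, Python scripts to look and compute and a tool call to move; the robot and the scene stay as the last step left them, time stands still between calls to the robot, and variables do not carry over. Pictures are saved under pics/ and viewed, on a budget of 10 in all, crops included, one or two more only if the job needs it, and the job is handed in when it is done.

Besides the shell and the picture viewer there is one more tool, called after "Emit:" by a JSON object that holds its "api" and its "payload". step_arm: Moves the arm, as the interface text tells. Its arguments: {"type":"object","properties":{"moves":{"type":"array"},"grip_force":{"type":"number"}},"required":["moves"]}

```bash
ls; mkdir -p pics; cat > h.py <<'E'
import numpy as np, cv2
from scipy.spatial.transform import Rotation as R
from scipy.optimize import least_squares
from station import ctrl, cams, finder
def Rm(a):
    a=np.array(a,float)
    if a.shape==(3,3): return a
    return R.from_rotvec(a).as_matrix() if a.size==3 else R.from_quat(a).as_matrix()
def K(im): return np.array([[im['fx'],0,im['cx']],[0,im['fy'],im['cy']],[0,0,1.]])
def proj(im,P):
    p=(np.atleast_2d(P)-im['position'])@Rm(im['attitude'])*[1,-1,-1]
    return cv2.projectPoints(p.reshape(-1,1,3),np.zeros(3),np.zeros(3),K(im),np.array(im['dist_coeffs'],float))[0].reshape(-1,2)
def ray(im,px):
    u=cv2.undistortPoints(np.array(px,float).reshape(1,1,2),K(im),np.array(im['dist_coeffs'],float)).ravel()
    return np.array(im['position']),Rm(im['attitude'])@[u[0],-u[1],-1]
def onz(im,px,z):
    o,d=ray(im,px); return o+d*(z-o[2])/d[2]
def tri(obs):
    A=0;b=0
    for im,px in obs:
        o,d=ray(im,px); d=d/np.linalg.norm(d); M=np.eye(3)-np.outer(d,d); A=A+M; b=b+M@o
    return np.linalg.solve(A,b)
E
python3 - <<'E'
from h import *
print(ctrl.get_obs())
ims={}
for c in ['scene','side','wrist']:
    im=cams.get_image(c); ims[c]=im; cv2.imwrite(f'pics/{c}0.png',im['pixels']); print(c,np.round(im['position'],3),im['attitude'],im['fx'],im['dist_coeffs'])
    for n in ['gauge','gauge_tip','gauge_handle','cradle','pump','guide_tube']:
        r=finder.tip_of(c,n); print(c,n,[(np.round(x['at'],1).tolist(),round(x['conf'],2)) for x in r[:2]])
E
```

```text
pics
{'t': 0.0, 'q': array([ 1.03901527e+00,  5.33541971e-02,  1.61430363e+00,  1.63627307e-05,
        1.47601089e+00, -1.18994414e-01]), 'dq': array([-0.00068178,  0.00077065,  0.00073522, -0.0029219 ,  0.00030364,
        0.00034099]), 'effort': array([ 1.83887758e-03, -3.93686271e+01, -3.70175743e+01,  1.94033910e-04,
        7.10450069e-03, -1.39820656e-05]), 'tool_pos': array([0.25041597, 0.57199117, 0.24705889]), 'tool_rot': array([-0.90098036,  1.37857602,  0.89948802]), 'contact_force': array([0.41640376, 0.55204936, 0.00971451]), 'wrist_torque': array([0.00427513, 0.01645781, 0.00694075]), 'opening': 0.08563344858716819}
scene [-0.283  0.956  0.915] [ 0.43499273 -1.21280775 -2.16648063] 493.62212994064083 [-0.10476088  0.          0.          0.          0.        ]
scene gauge [([287.3, 253.2], 0.63)]
scene gauge_tip [([305.5, 235.9], 0.77), ([398.7, 212.8], 0.39)]
scene gauge_handle [([268.6, 265.6], 0.64), ([224.0, 265.3], 0.18)]
scene cradle [([273.8, 280.5], 0.86)]
scene pump [([356.8, 224.7], 0.56), ([336.2, 194.6], 0.29)]
scene guide_tube [([334.8, 193.3], 0.67)]
side [ 0.055 -0.769  0.666] [ 0.99933757 -0.27034321 -0.51717619] 438.58707168338293 [-0.01131276  0.          0.          0.          0.        ]
side gauge [([281.7, 197.5], 0.64)]
side gauge_tip [([303.2, 212.0], 0.51)]
side gauge_handle [([273.7, 185.6], 0.72)]
side cradle [([272.9, 205.5], 0.92), ([316.2, 170.3], 0.55)]
side pump [([346.0, 280.7], 0.83), ([315.4, 186.8], 0.73)]
side guide_tube [([337.0, 212.5], 0.93)]
wrist [0.185 0.601 0.373] [-0.25275432 -0.16648915  1.15050539] 353.14252726369136 [-0.07889133  0.          0.          0.          0.        ]
wrist gauge []
wrist gauge_tip []
wrist gauge_handle []
wrist cradle []
wrist pump []
wrist guide_tube []
```

```bash
python3 - <<'E'
from h import *
S=cams.get_image('scene');D=cams.get_image('side')
pts={'gauge':((287.3,253.2),(281.7,197.5)),'tip':((305.5,235.9),(303.2,212)),'handle':((268.6,265.6),(273.7,185.6)),'cradle':((273.8,280.5),(272.9,205.5)),'pump':((356.8,224.7),(346,280.7)),'tube':((334.8,193.3),(337,212.5))}
for n,(a,b) in pts.items(): print(n,np.round(tri([(S,a),(D,b)]),4))
for n,z in (('gauge',.06),('tip',.06),('handle',.06),('cradle',0),('pump',0),('tube',.135)):
    print(n,np.round(onz(S,pts[n][0],z),3),np.round(onz(D,pts[n][1],z),3))
a=S['pixels'][120:380,150:550];b=D['pixels'][120:380,150:550]
cv2.imwrite('pics/a1.png',np.vstack([cv2.resize(a,(780,507))[:, :],]))
cv2.imwrite('pics/b1.png',cv2.resize(b,(780,507)))
E
```

```text
gauge [0.4841 0.1542 0.0547]
tip [0.4978 0.0594 0.056 ]
handle [0.4921 0.2245 0.0522]
cradle [ 0.4817  0.2154 -0.0038]
pump [ 0.4735 -0.1635 -0.0018]
tube [ 0.5056 -0.0871  0.1332]
gauge [0.48  0.159 0.06 ] [0.48  0.146 0.06 ]
tip [0.497 0.062 0.06 ] [0.493 0.052 0.06 ]
handle [0.481 0.233 0.06 ] [0.49  0.215 0.06 ]
cradle [0.477 0.219 0.   ] [0.48  0.211 0.   ]
pump [ 0.467 -0.159 -0.   ] [ 0.477 -0.163  0.   ]
tube [ 0.508 -0.088  0.135] [ 0.5   -0.092  0.135]
```

View pics/a1.png

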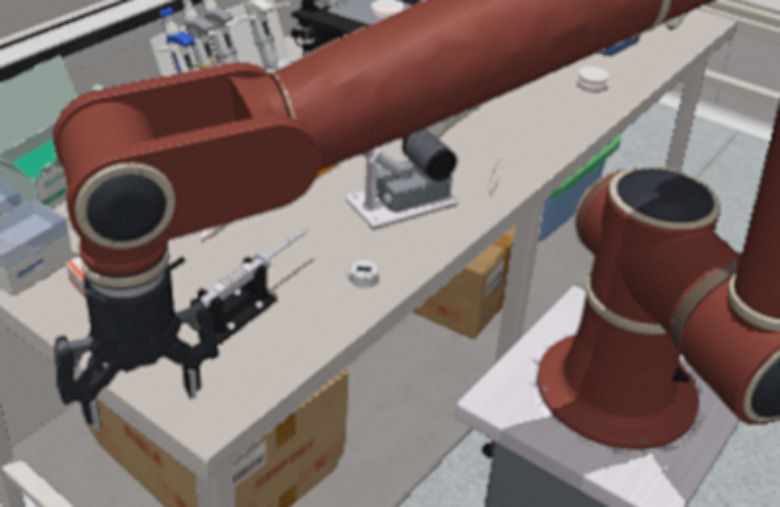

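View pics/b1.png

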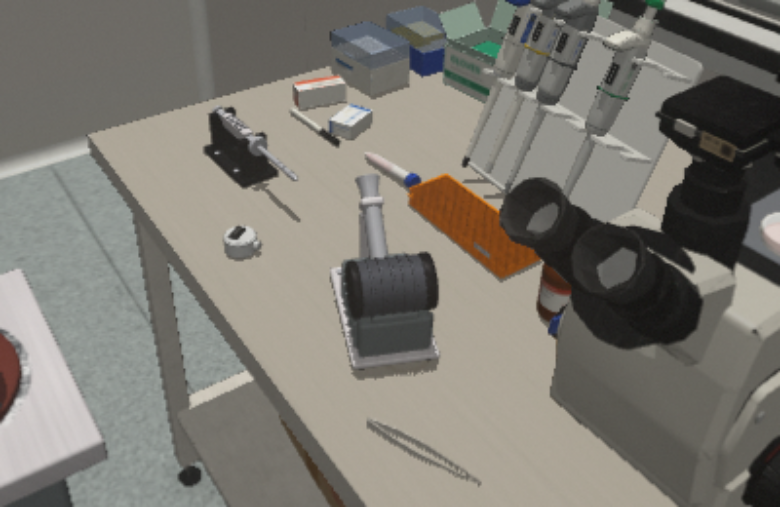

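The scene view shows the arm at left, the cradled gauge around (250,275) in the crop, and the pump at (400,180). The side view shows the gauge with its tip at (295,178), the tube mouth at (368,183) and the counter at (240,242). These positions agree with the triangulation, so I'll work out the hover move.

```bash
cat >> h.py <<'E'
def goal(p,Rt,label='',obs=None):
    o=obs or ctrl.get_obs(); R0=R.from_rotvec(o['tool_rot']).as_matrix()
    s=R0.T@(np.array(p)-o['tool_pos'])*100; t=R.from_matrix(R0.T@Rt).as_rotvec(degrees=True)
    print(label,'shift cm',np.round(s,2).tolist(),'turn',np.round(t,2).tolist(),'|t|',round(np.linalg.norm(t),1))
def frame(x,z):
    x=np.array(x,float);x/=np.linalg.norm(x);z=np.array(z,float);z-=x*(z@x);z/=np.linalg.norm(z)
    return np.column_stack([x,np.cross(z,x),z])
E
python3 - <<'E'
from h import *
print(Rm(ctrl.get_obs()['tool_rot']).round(3))
g=np.array([-.05,.998,0]); gy=np.cross([0,0,1],g)
for s in (1,-1): goal([.487,.222,.19],frame([0,0,-1],s*gy),s)
E
```

```text
[[-0.    -0.916  0.401]
 [-0.     0.401  0.916]
 [-1.     0.    -0.   ]]
1 shift cm [5.83, -35.71, -22.62] turn [-116.52, 0.0, -0.0] |t| 116.5
-1 shift cm [5.83, -35.71, -22.62] turn [63.48, -0.0, -0.0] |t| 63.5
```

Emit:
{"api": "step_arm", "payload": {"moves": [[[3,-18,-11],[32,0,0],0.7],[[5.8,-35.7,-22.6],[63.5,0,0],0.7],[[5.8,-35.7,-22.6],[63.5,0,0],0.7],[[5.8,-35.7,-22.6],[63.5,0,0],0.7],[[5.8,-35.7,-22.6],[63.5,0,0],0.7],[[5.8,-35.7,-22.6],[63.5,0,0],0.7],[[5.8,-35.7,-22.6],[63.5,0,0],0.7],[[5.8,-35.7,-22.6],[63.5,0,0],0.7],[[5.8,-35.7,-22.6],[63.5,0,0],0.7],[[5.8,-35.7,-22.6],[63.5,0,0],0.7]]}}

```text
t: 1.98
tool_pos: [0.4825, 0.2285, 0.1917]
tool_rot: [-0.036, 1.57, 0.036]
contact_force: [1.0, 1.3, -0.6]
opening: 0.06
```

```bash
python3 - <<'E'
from h import *
o=ctrl.get_obs();print(o['t'],o['q'].round(3),o['tool_pos'].round(4),Rm(o['tool_rot']).round(3))
cs={}
for c in ['wrist','side','scene']:
    im=cams.get_image(c);cs[c]=im
    if c=='wrist': cv2.imwrite('pics/w1.png',im['pixels']);print(im['position'])
    for n in ['gauge','gauge_tip','gauge_handle','cradle','guide_tube','pump']:
        r=finder.tip_of(c,n); print(c,n,[(np.round(x['at'],1).tolist(),round(x['conf'],2)) for x in r[:2]])
        z=dict(gauge=.06,gauge_tip=.06,gauge_handle=.06,cradle=0,guide_tube=.135,pump=0)[n]
        if r: print('    ',onz(im,r[0]['at'],z).round(4))
E
```

```text
1.9833 [ 0.303 -0.125  1.882  0.     1.384  0.257] [0.4825 0.2285 0.1917] [[ 0.001 -0.046  0.999]
 [ 0.     0.999  0.046]
 [-1.     0.     0.001]]
[0.47837159 0.29983853 0.31688057]
wrist gauge [([326.9, 283.5], 0.82)]
     [0.4884 0.1572 0.06  ]
wrist gauge_tip [([325.5, 376.2], 0.97), ([325.2, 282.8], 0.37)]
     [0.4919 0.0624 0.06  ]
wrist gauge_handle [([324.8, 205.8], 0.69)]
     [0.4835 0.2232 0.06  ]
wrist cradle []
wrist guide_tube [([327.0, 374.7], 0.23)]
     [0.4888 0.133  0.135 ]
wrist pump []
side gauge [([281.7, 195.9], 0.83)]
     [0.4834 0.1529 0.06  ]
side gauge_tip [([303.9, 209.7], 0.54)]
     [0.4994 0.0605 0.06  ]
side gauge_handle [([270.8, 184.1], 0.88)]
     [0.4873 0.2275 0.06  ]
side cradle [([274.1, 205.3], 0.7)]
     [0.4838 0.2098 0.    ]
side guide_tube [([335.1, 211.4], 0.89)]
     [ 0.4988 -0.0863  0.135 ]
side pump [([344.3, 277.6], 0.93)]
     [ 0.4797 -0.1521  0.    ]
scene gauge [([287.3, 253.1], 0.77), ([223.1, 252.0], 0.74)]
     [0.4806 0.1585 0.06  ]
scene gauge_tip [([335.4, 195.8], 0.63), ([303.1, 235.3], 0.57)]
     [ 0.5729 -0.1764  0.06  ]
scene gauge_handle [([269.5, 267.0], 0.6)]
     [0.4749 0.2353 0.06  ]
scene cradle [([270.5, 280.7], 0.62)]
     [0.4836 0.2257 0.    ]
scene guide_tube [([337.0, 194.6], 0.69), ([196.5, 269.5], 0.22)]
     [ 0.4986 -0.0859  0.135 ]
scene pump [([357.6, 225.5], 0.8)]
     [ 0.462  -0.1566  0.    ]
```

View pics/w1.png

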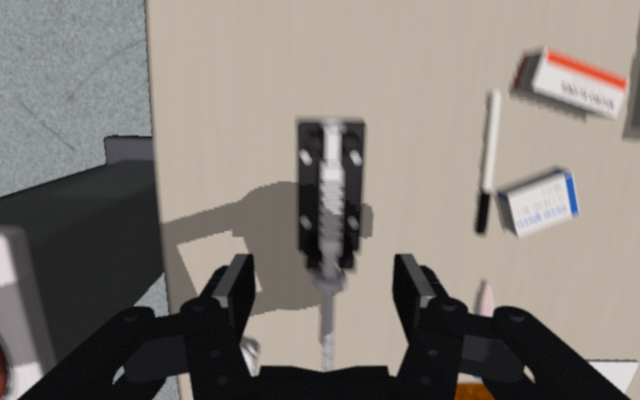

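The wrist picture shows the gauge upright in the image, from its button at (331,122) to its tip at (328,370), between the open fingers. The axis agrees with a yaw of about 93°, so I'll descend and grip.

Emit:
{"api": "step_arm", "payload": {"moves": [[[4,-0.7,0.2],[-0.3,0,0],0.7],[[8,-0.7,0.2],[-0.3,0,0],0.7],[[11,-0.7,0.2],[-0.3,0,0],0.7],[[13,-0.7,0.2],[-0.3,0,0],0.7],[[13.4,-0.7,0.2],[-0.3,0,0],0.7],[[13.4,-0.7,0.2],[-0.3,0,0],0.7],[[13.4,-0.7,0.2],[-0.3,0,0],0.3],[[13.4,-0.7,0.2],[-0.3,0,0],0],[[13.4,-0.7,0.2],[-0.3,0,0],0],[[13.4,-0.7,0.2],[-0.3,0,0],0]], "grip_force": 60}}

```text
t: 3.87
tool_pos: [0.4856, 0.2239, 0.0599]
tool_rot: [-0.042, 1.566, 0.044]
contact_force: [0.0, -0.1, -0.7]
opening: 0.015
```

Emit:
{"api": "step_arm", "payload": {"moves": [[[0,0,0],[0,0,0],0],[[0,0,0],[0,0,0],0],[[0,0,0],[0,0,0],0],[[-0.5,0,0],[0,0,0],0],[[-2,0,0],[0,0,0],0],[[-5,0,0],[0,0,0],0],[[-9,0,0],[0,0,0],0],[[-13,0,0],[0,0,0],0],[[-16,0,0],[0,0,0],0],[[-18,0,0],[0,0,0],0]]}}

```text
t: 4.7
tool_pos: [0.4859, 0.2241, 0.2448]
tool_rot: [-0.041, 1.561, 0.045]
contact_force: [0.8, -0.7, -0.8]
opening: 0.0151
```

```bash
python3 - <<'E'
from h import *
o=ctrl.get_obs();print(o['t'],o['q'].round(3),o['tool_pos'].round(4),Rm(o['tool_rot']).round(3),o['opening'])
for c in ['wrist','side','scene']:
    im=cams.get_image(c)
    if c!='scene': cv2.imwrite(f'pics/{c}2.png',im['pixels'])
    for n in ['gauge','gauge_tip','gauge_handle','guide_tube','pump']:
        r=finder.tip_of(c,n); print(c,n,[(np.round(x['at'],1).tolist(),round(x['conf'],2)) for x in r[:2]])
Rt=Rm(o['tool_rot']); g0=o['tool_pos']-Rt[:,0]*.002
# gauge x = tool y
print('pred handle,origin,tip',[ (g0+Rt[:,1]*a).round(4) for a in (0,-.065,-.165)])
a=cv2.imread('pics/wrist2.png')[:, 100:540]; b=cv2.imread('pics/side2.png')[100:300,180:420]
cv2.imwrite('pics/c2.png',np.hstack([cv2.resize(a,(440,400)),cv2.resize(b,(360,300),interpolation=3)if 0 else cv2.copyMakeBorder(cv2.resize(b,(360,300)),0,100,0,0,0)]))
E
```

```text
4.7 [ 0.293 -0.168  1.83   0.     1.469  0.238] [0.4859 0.2241 0.2448] [[ 0.009 -0.055  0.998]
 [ 0.003  0.998  0.055]
 [-1.     0.002  0.009]] 0.015070861709086844
wrist gauge []
wrist gauge_tip []
wrist gauge_handle [([320.3, 286.5], 0.64)]
wrist guide_tube [([497.1, 179.8], 0.22)]
wrist pump []
side gauge [([276.0, 135.9], 0.65)]
side gauge_tip [([344.0, 281.6], 0.62), ([299.8, 146.7], 0.55)]
side gauge_handle [([267.0, 126.1], 0.73), ([312.8, 182.8], 0.16)]
side guide_tube [([335.6, 211.0], 0.6), ([328.1, 186.6], 0.25)]
side pump [([344.4, 279.9], 0.75)]
scene gauge [([286.4, 195.7], 0.75)]
scene gauge_tip [([307.1, 183.5], 0.57)]
scene gauge_handle [([269.3, 210.6], 0.61)]
scene guide_tube [([335.3, 196.2], 0.54)]
scene pump [([356.4, 223.5], 0.79)]
pred handle,origin,tip [array([0.4859, 0.224 , 0.2468]), array([0.4895, 0.1591, 0.2466]), array([0.495 , 0.0593, 0.2464])]
```

View pics/c2.png

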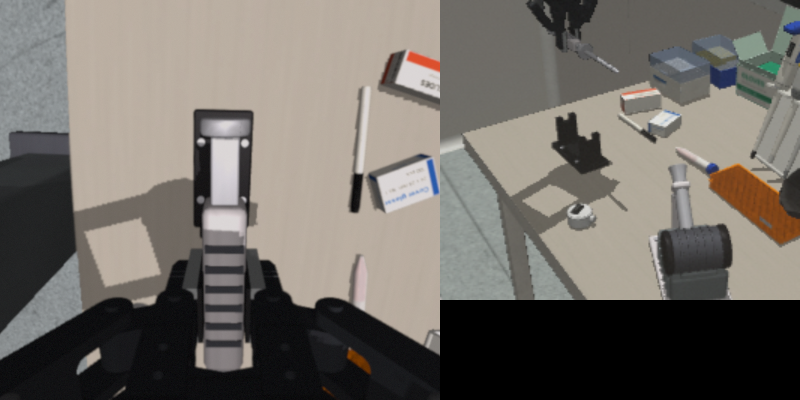

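The left half (wrist view) shows the gauge handle held between the fingers above the empty cradle. The right half (side view) shows the gauge lifted and level, with its tip at (617,71), and the tube mouth at (680,170). Next I'll refine the tube pose and the gauge in hand.

```bash
cat > m.py <<'E'
from h import *
c40,s40=np.cos(np.radians(40)),np.sin(np.radians(40))
def tubeframe(p):
    h=np.array([np.cos(p[2]),np.sin(p[2]),0]); z=c40*h+s40*np.array([0,0,1]); y=np.cross([0,0,1],h); return h,z,y,np.cross(y,z)
def tubepts(p,L=.11,r=.0075,rr=.0145):
    h,z,y,x=tubeframe(p); m=np.array([p[0],p[1],.135]); P=[]
    for s,rad in ((0,rr),(-.004,rr),(-.004,r),(-L,r)):
        for a in np.linspace(0,2*np.pi,24,endpoint=False): P.append(m+z*s+rad*(np.cos(a)*x+np.sin(a)*y))
    return np.array(P)
E
python3 - <<'E'
from m import *
data=[];vis=[]
for c in ['scene','side']:
    im=cams.get_image(c)
    t=finder.tip_of(c,'guide_tube');p=finder.tip_of(c,'pump');r=finder.regions_of(c,'guide_tube')
    gt=[(np.round(q['at'],1),round(q['conf'],2)) for q in finder.tip_of(c,'gauge_tip')]
    print(c,t[0]['at'],p[0]['at'],gt,[(x['conf'],x['region'].sum(),x['at']) for x in r[:3]])
    data.append((im,t[0]['at'],p[0]['at'],r[0]['region'] if r else None))
def res(p):
    h=tubeframe(p)[0]; m=np.array([p[0],p[1],.135]); q=np.array([p[0],p[1],0])-.085*h; o=[]
    for im,t,pp,_ in data: o+=list(proj(im,m)[0]-t)+list((proj(im,q)[0]-pp)*.6)
    return o
s=least_squares(res,[.505,-.087,1.17],loss='soft_l1'); print(s.x,np.degrees(s.x[2]),np.round(s.fun,1))
for (im,t,pp,reg),k in zip(data,(6,6)):
    u,v=np.round(proj(im,[s.x[0],s.x[1],.1])[0]).astype(int)
    I=im['pixels'].copy()
    if reg is not None:
        ys,xs=np.nonzero(reg);print(xs.min(),xs.max(),ys.min(),ys.max())
    B=cv2.resize(I[v-40:v+40,u-32:u+33],(390,480),interpolation=cv2.INTER_CUBIC)
    f=lambda P:np.round((proj(im,P)-[u-32,v-40]+.5)*6-.5).astype(int)
    h,z,y,x=tubeframe(s.x);m=np.array([s.x[0],s.x[1],.135])
    ring=m+.0145*np.array([np.cos(a)*x+np.sin(a)*y for a in np.linspace(0,6.28,30)])
    cv2.polylines(B,[f(ring)],True,(0,255,0),1); l=f(np.array([m,m-z*.1]));cv2.line(B,tuple(map(int,l[0])),tuple(map(int,l[1])),(0,0,255),1)
    b=np.array([m[0],m[1],0])-.085*h
    fp=np.array([b+h*a*.0825+y*d*.0475 for a,d in((1,1),(1,-1),(-1,-1),(-1,1))]);cv2.polylines(B,[f(fp)],True,(255,0,0),1)
    vis.append(B)
cv2.imwrite('pics/d3.png',np.hstack(vis))
E
```

```text
scene [335.4, 198.0] [359.5, 225.4] [(array([305.6, 184.4]), 0.51)] [(0.75, np.int64(171), [343.4, 199.2])]
side [333.8, 210.5] [345.2, 279.6] [(array([299.3, 144. ]), 0.72)] [(0.64, np.int64(436), [338.3, 229.4])]
[ 0.49885981 -0.07982404  1.26754677] 72.6250801616721 [ 0.3 -2.7 -2.4 -1.1 -0.3 -0.4 -0.6  0.8]
333 355 192 208
333 348 209 251
```

View pics/d3.png

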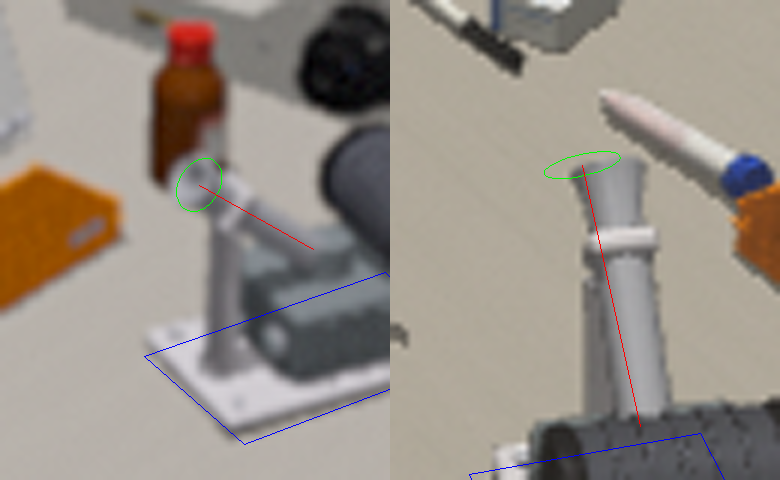

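The overlay shows the fitted tube sitting slightly off. The real mouth is near (193,182) in the left half and (608,166) in the right half, and the real axis enters the drum at (644,415) on the right. I'll refit using these points and the foot corners.

```bash
python3 - <<'E'
from m import *
p0=[.49885981,-.07982404,1.26754677]
ims=[cams.get_image(c) for c in('scene','side')]
off=[np.round(proj(im,[p0[0],p0[1],.1])[0]).astype(int)-[32,40] for im in ims]
cv=lambda i,x,y:(np.array([x-(390 if i else 0),y])+.5)/6-.5+off[i]
mouth=[cv(0,193,182),cv(1,608,166)]
line=[cv(0,290,233),cv(1,644,415)]
cor=[(0,cv(0,147,337)),(0,cv(0,238,428)),(1,cv(1,497,447))]
def res(p,full=False):
    h,z,y,x=tubeframe(p); m=np.array([p[0],p[1],.135]); o=[]
    b=np.array([p[0],p[1],.005])-.085*h
    C=[b+.0825*h+.0475*y,b+.0825*h-.0475*y]
    for i,im in enumerate(ims):
        o+=list(proj(im,m)[0]-mouth[i])
        a,e=proj(im,np.array([m,m-z*.09])); d=(e-a)/np.linalg.norm(e-a); w=line[i]-a; o.append(d[0]*w[1]-d[1]*w[0])
    for i,c in cor:
        q=[proj(ims[i],X)[0]-c for X in C]; o+=list(.5*min(q,key=np.linalg.norm))
    return np.array(o)
s=least_squares(res,p0,loss='soft_l1');print(s.x,np.degrees(s.x[2]),res(s.x).round(1))
print('mouth tri',tri([(ims[0],mouth[0]),(ims[1],mouth[1])]))
# gauge in hand
print('tip tri',tri([(ims[0],(306,184)),(ims[1],(299.5,145.5))]),'proj pred tip',[proj(im,[.495,.0593,.2464])[0].round(1) for im in ims])
E
```

```text
[ 0.50684027 -0.08506144  1.16759896] 66.89849266189276 [-0.  -1.1  0.1 -0.1 -0.2  0.   0.   0.  -0.5  0.1 -0.6  0.8]
mouth tri [ 0.50679768 -0.08409226  0.13266136]
tip tri [0.49647032 0.06248082 0.23770452] proj pred tip [array([307. , 180.7]), array([299.2, 143.1])]
```

```bash
cat >> m.py <<'E'
T=[.5068,-.0851,1.1676]
def ins(d):
    "tool goal: gauge origin d metres out of mouth along axis"
    h,z,y,x=tubeframe(T); xt=s40*h-c40*np.array([0,0,1]); Rt=np.column_stack([xt,z,np.cross(xt,z)])
    return np.array([T[0],T[1],.135])+z*(d+.065)+.002*xt,Rt
E
python3 - <<'E'
from m import *
for d in(.165,.14): 
    p,Rt=ins(d);goal(p,Rt,d);print(p,Rt.round(2))
E
```

```text
0.165 shift cm [-4.12, -15.03, 8.36] turn [25.22, -8.95, 39.18] |t| 47.4
[0.57643447 0.07814429 0.28130906] [[ 0.25  0.3   0.92]
 [ 0.59  0.7  -0.39]
 [-0.77  0.64  0.  ]]
0.14 shift cm [-2.52, -16.75, 7.51] turn [25.22, -8.95, 39.18] |t| 47.4
[0.56892033 0.06052888 0.26523937] [[ 0.25  0.3   0.92]
 [ 0.59  0.7  -0.39]
 [-0.77  0.64  0.  ]]
```

Emit:
{"api": "step_arm", "payload": {"moves": [[[-1.5,-3,1.5],[4,-1.4,6],0],[[-3,-6,3],[8,-2.8,12],0],[[-4,-9,5],[12,-4.3,18.5],0],[[-4.1,-12,7],[16,-5.7,25],0],[[-4.1,-14,8],[20,-7,31],0],[[-4.1,-15,8.4],[23,-8.2,36],0],[[-4.1,-15,8.4],[25.2,-9,39.2],0],[[-4.1,-15,8.4],[25.2,-9,39.2],0],[[-4.1,-15,8.4],[25.2,-9,39.2],0],[[-4.1,-15,8.4],[25.2,-9,39.2],0]]}}

```text
t: 7.03
tool_pos: [0.5769, 0.0789, 0.2817]
tool_rot: [0.822, 1.342, 0.233]
contact_force: [-0.5, 0.4, -0.8]
opening: 0.0149
```

```bash
cat > look.py <<'E'
from m import *
import sys
o=ctrl.get_obs();Rt=Rm(o['tool_rot']);print(o['t'],o['q'].round(3),o['tool_pos'].round(4),o['opening'],o['contact_force'].round(1))
for d in (.165,.12,.09): goal(*ins(d),d)
h0=o['tool_pos']-.002*Rt[:,0]
G=lambda a,r=0,t=0:h0+Rt[:,1]*(a-.065)+r*(np.cos(t)*Rt[:,0]+np.sin(t)*Rt[:,2])
vis=[]
for c in('scene','side'):
    im=cams.get_image(c);print(c,[(np.round(q['at'],1).tolist(),round(q['conf'],2)) for q in finder.tip_of(c,'gauge_tip')[:2]],'pred',proj(im,G(-.1))[0].round(1))
    ctr=(G(-.05)+[T[0],T[1],.135])/2
    u,v=np.round(proj(im,ctr)[0]).astype(int);S=6
    B=cv2.resize(im['pixels'][v-40:v+40,u-32:u+33],(390,480),interpolation=cv2.INTER_CUBIC);print('off',u-32,v-40)
    f=lambda P:np.round((proj(im,P)-[u-32,v-40]+.5)*S-.5).astype(int)
    hh,z,y,x=tubeframe(T);m=np.array([T[0],T[1],.135])
    cv2.polylines(B,[f(m+.0145*np.array([np.cos(a)*x+np.sin(a)*y for a in np.linspace(0,6.28,30)]))],True,(0,255,0),1)
    l=f(np.array([m+z*.07,m-z*.1]));cv2.line(B,tuple(map(int,l[0])),tuple(map(int,l[1])),(0,255,0),1)
    l=f(np.array([G(0),G(-.1)]));cv2.line(B,tuple(map(int,l[0])),tuple(map(int,l[1])),(0,0,255),1);print(l.tolist(), f(m).tolist())
    vis.append(B)
cv2.imwrite(f'pics/{sys.argv[1]}.png',np.hstack(vis))
E
python3 look.py e4
```

```text
7.0333 [-0.292 -0.192  1.893  0.705  1.4   -0.002] [0.5769 0.0789 0.2817] 0.014894564962295818 [-0.5  0.4 -0.8]
0.165 shift cm [-0.03, -0.09, -0.02] turn [0.16, 0.03, 0.04] |t| 0.2
0.12 shift cm [-0.03, -4.59, -0.03] turn [0.16, 0.03, 0.04] |t| 0.2
0.09 shift cm [-0.02, -7.59, -0.04] turn [0.16, 0.03, 0.04] |t| 0.2
scene [([319.4, 185.0], 0.53), ([332.9, 192.9], 0.44)] pred [320.3 185.3]
off 290 146
[[44, 156], [184, 238]] [[271, 289]]
side [([335.5, 179.0], 0.59), ([327.6, 118.8], 0.24)] pred [334.1 182.5]
off 302 146
[[159, -16], [195, 222]] [[217, 387]]
```

View pics/e4.png

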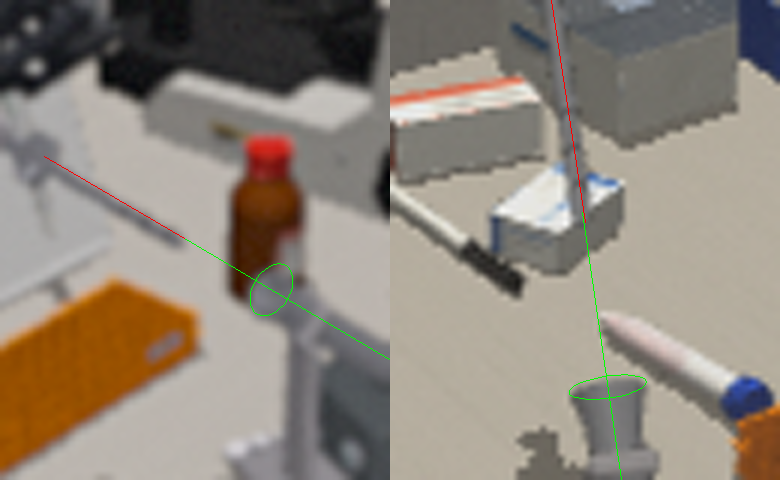

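The left half shows the rod tip at about (180,242), and the right half shows it at about (580,216). In both it lies on the extended tube axis, to within about 1 px. I'll advance until the tip is just outside the mouth.

Emit:
{"api": "step_arm", "payload": {"moves": [[[0,-1,0],[0.2,0,0],0],[[0,-2,0],[0.2,0,0],0],[[0,-3,0],[0.2,0,0],0],[[0,-4,0],[0.2,0,0],0],[[0,-5,0],[0.2,0,0],0],[[0,-5.6,0],[0.2,0,0],0],[[0,-5.8,0],[0.2,0,0],0],[[0,-5.8,0],[0.2,0,0],0],[[0,-5.8,0],[0.2,0,0],0],[[0,-5.8,0],[0.2,0,0],0]]}}

```text
t: 8.07
tool_pos: [0.5601, 0.0386, 0.2452]
tool_rot: [0.824, 1.342, 0.232]
contact_force: [-0.3, 0.4, -0.7]
opening: 0.015
```

```bash
python3 look.py e5
```

```text
8.0667 [-0.379 -0.185  1.949  0.71   1.407 -0.107] [0.5601 0.0386 0.2452] 0.015017520088698853 [-0.3  0.4 -0.7]
0.165 shift cm [-0.01, 5.6, -0.04] turn [0.03, 0.05, -0.02] |t| 0.1
0.12 shift cm [-0.02, 1.1, -0.05] turn [0.03, 0.05, -0.02] |t| 0.1
0.09 shift cm [-0.02, -1.9, -0.05] turn [0.03, 0.05, -0.02] |t| 0.1
scene [([331.5, 193.0], 0.56)] pred [332.7 192.6]
off 296 150
[[89, 180], [223, 258]] [[235, 265]]
side [([336.7, 205.2], 0.87), ([335.4, 213.9], 0.18)] pred [337.5 206.2]
off 304 158
[[167, 45], [203, 292]] [[205, 315]]
```

View pics/e5.png

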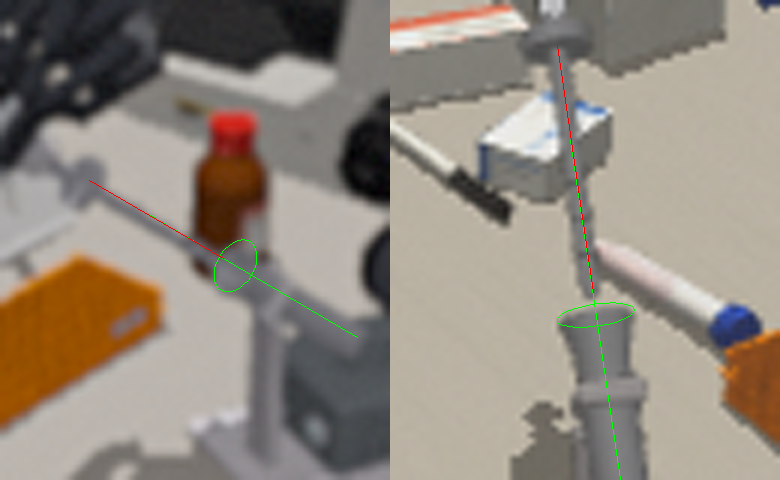

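The rod points into the mouth in both views, with its tip near (212,255) on the left and (590,292) on the right, centred over the ring. I'll slide it in slowly while watching the force.

Emit:
{"api": "step_arm", "payload": {"moves": [[[0,-0.3,0],[0,0,0],0],[[0,-0.6,0],[0,0,0],0],[[0,-0.9,0],[0,0,0],0],[[0,-1.2,0],[0,0,0],0],[[0,-1.5,0],[0,0,0],0],[[0,-1.8,0],[0,0,0],0],[[0,-2.1,0],[0,0,0],0],[[0,-2.4,0],[0,0,0],0],[[0,-2.7,0],[0,0,0],0],[[0,-3,0],[0,0,0],0]]}}

```text
t: 9.1
tool_pos: [0.5509, 0.0173, 0.2256]
tool_rot: [0.824, 1.342, 0.232]
contact_force: [-0.6, 0.3, -0.9]
opening: 0.0152
```

Emit:
{"api": "step_arm", "payload": {"moves": [[[0,-0.3,0],[0,0,0],0],[[0,-0.6,0],[0,0,0],0],[[0,-0.9,0],[0,0,0],0],[[0,-1.2,0],[0,0,0],0],[[0,-1.5,0],[0,0,0],0],[[0,-1.8,0],[0,0,0],0],[[0,-2.1,0],[0,0,0],0],[[0,-2.4,0],[0,0,0],0],[[0,-2.7,0],[0,0,0],0],[[0,-3,0],[0,0,0],0]]}}

```text
t: 9.93
tool_pos: [0.5418, -0.004, 0.2061]
tool_rot: [0.824, 1.342, 0.232]
contact_force: [-0.4, -0.1, -0.3]
opening: 0.0152
```

```bash
python3 look.py e6; python3 -c "
from h import *
o=ctrl.get_obs();print(Rm(o['tool_rot']).T@o['contact_force'],o['wrist_torque'])"
```

```text
9.9333 [-0.472 -0.16   1.995  0.707  1.412 -0.224] [ 0.5418 -0.004   0.2061] 0.015187713916172662 [-0.4 -0.1 -0.3]
0.165 shift cm [-0.03, 11.66, -0.03] turn [0.04, 0.03, -0.01] |t| 0.1
0.12 shift cm [-0.03, 7.16, -0.03] turn [0.04, 0.03, -0.01] |t| 0.1
0.09 shift cm [-0.03, 4.16, -0.03] turn [0.04, 0.03, -0.01] |t| 0.1
scene [([307.7, 181.5], 0.58)] pred [345.3 200.1]
off 303 154
[[130, 204], [256, 279]] [[193, 241]]
side [] pred [341.3 232.5]
off 306 170
[[177, 121], [214, 377]] [[193, 243]]
[ 0.18951151 -0.22143524  0.14435262] [-0.34511928  0.14181849  0.02369406]
```

View pics/e6.png

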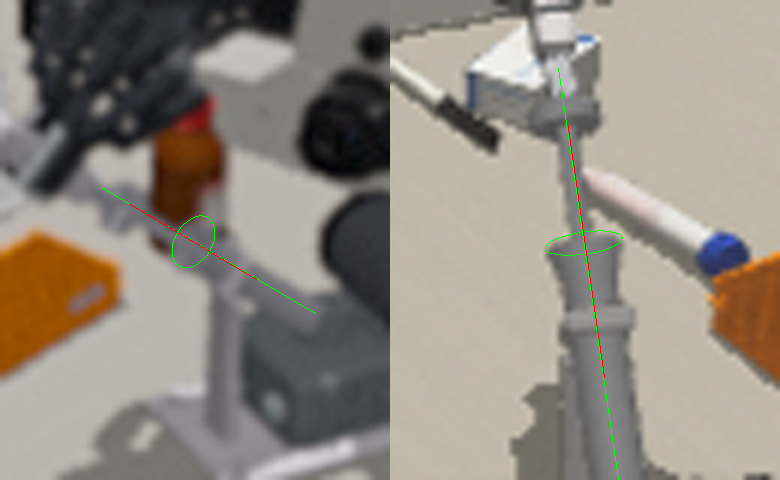

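The rod is about 5 cm inside the tube, with the collar at (565,115) in the right half and no contact force. I'll continue.

Emit:
{"api": "step_arm", "payload": {"moves": [[[0,-0.4,0],[0,0,0],0],[[0,-0.8,0],[0,0,0],0],[[0,-1.2,0],[0,0,0],0],[[0,-1.6,0],[0,0,0],0],[[0,-2,0],[0,0,0],0],[[0,-2.4,0],[0,0,0],0],[[0,-2.8,0],[0,0,0],0],[[0,-3.2,0],[0,0,0],0],[[0,-3.5,0],[0,0,0],0],[[0,-3.8,0],[0,0,0],0]]}}

```text
t: 10.97
tool_pos: [0.5304, -0.0309, 0.1816]
tool_rot: [0.824, 1.342, 0.232]
contact_force: [0.6, -0.8, -1.1]
opening: 0.0152
```

Emit:
{"api": "step_arm", "payload": {"moves": [[[0,-0.1,0],[0,0,0],0],[[0,-0.2,0],[0,0,0],0],[[0,-0.3,0],[0,0,0],0],[[0,-0.4,0],[0,0,0],0],[[0,-0.45,0],[0,0,0],0],[[0,-0.5,0],[0,0,0],0],[[0,-0.55,0],[0,0,0],0],[[0,-0.6,0],[0,0,0],0],[[0,-0.65,0],[0,0,0],0],[[0,-0.7,0],[0,0,0],0]]}}

```text
t: 11.8
tool_pos: [0.5282, -0.0358, 0.1771]
tool_rot: [0.824, 1.342, 0.232]
contact_force: [0.6, -0.2, -0.9]
opening: 0.0153
```

Emit:
{"api": "step_arm", "payload": {"moves": [[[0,-0.02,0],[0,0,0],0],[[0,-0.04,0],[0,0,0],0],[[0,-0.06,0],[0,0,0],0],[[0,-0.08,0],[0,0,0],0],[[0,-0.1,0],[0,0,0],0],[[0,-0.12,0],[0,0,0],0],[[0,-0.14,0],[0,0,0],0],[[0,-0.16,0],[0,0,0],0],[[0,-0.18,0],[0,0,0],0],[[0,-0.2,0],[0,0,0],0]]}}

```text
t: 12.63
tool_pos: [0.5277, -0.0372, 0.1759]
tool_rot: [0.825, 1.342, 0.232]
contact_force: [-0.4, 0.3, -1.2]
opening: 0.0152
```

Emit:
{"api": "step_arm", "payload": {"moves": [[[0,-0.04,0],[0,0,0],0],[[0,-0.06,0],[0,0,0],0],[[0,-0.08,0],[0,0,0],0],[[0,-0.1,0],[0,0,0],0],[[0,-0.12,0],[0,0,0],0],[[0,-0.14,0],[0,0,0],0],[[0,-0.16,0],[0,0,0],0],[[0,-0.18,0],[0,0,0],0],[[0,-0.2,0],[0,0,0],0],[[0,-0.2,0],[0,0,0],0]]}}

```text
t: 13.47
tool_pos: [0.5276, -0.0374, 0.176]
tool_rot: [0.826, 1.341, 0.236]
contact_force: [0.4, 8.1, 4.9]
opening: 0.0148
```

```bash
python3 look.py e7
```

```text
13.4667 [-0.546 -0.125  2.02   0.704  1.415 -0.319] [ 0.5276 -0.0374  0.176 ] 0.014797772711706476 [0.4 8.1 4.9]
0.165 shift cm [0.07, 16.38, -0.01] turn [0.08, -0.0, -0.26] |t| 0.3
0.12 shift cm [0.05, 11.88, -0.02] turn [0.08, -0.0, -0.26] |t| 0.3
0.09 shift cm [0.03, 8.88, -0.02] turn [0.08, -0.0, -0.26] |t| 0.3
scene [] pred [354.5 205.7]
off 308 157
[[161, 222], [282, 295]] [[163, 223]]
side [([334.3, 185.5], 0.71)] pred [344.4 253.6]
off 307 181
[[188, 174], [227, 438]] [[187, 177]]
```

View pics/e7.png

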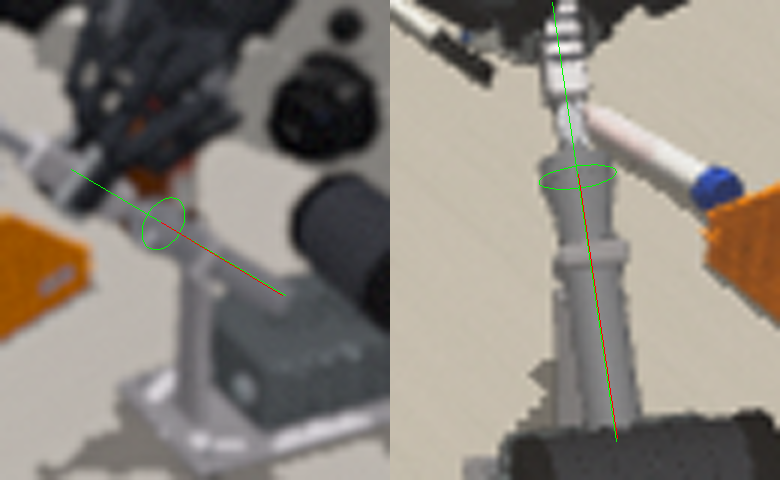

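The collar sits on the rim in the right half at about (578,165), with about 9 N of stop force and no further travel. I'll give one slightly firmer press of about 13 N to confirm, then draw it out.

Emit:
{"api": "step_arm", "payload": {"moves": [[[0,-0.18,0],[0,0,0],0],[[0,-0.2,0],[0,0,0],0],[[0,-0.22,0],[0,0,0],0],[[0,-0.24,0],[0,0,0],0],[[0,-0.25,0],[0,0,0],0],[[0,-0.25,0],[0,0,0],0],[[0,-0.25,0],[0,0,0],0],[[0,-0.25,0],[0,0,0],0],[[0,-0.25,0],[0,0,0],0],[[0,-0.25,0],[0,0,0],0]]}}

```text
t: 14.5
tool_pos: [0.5274, -0.0376, 0.1762]
tool_rot: [0.828, 1.339, 0.241]
contact_force: [0.8, 8.6, 5.5]
opening: 0.0149
```

```bash
python3 - <<'E'
from m import *
o=ctrl.get_obs();goal(*ins(.0),0);goal(*ins(.17),.17);print(Rm(o['tool_rot']).T@o['contact_force'])
E
```

```text
0 shift cm [0.03, -0.12, -0.03] turn [0.17, -0.05, -0.54] |t| 0.6
0.17 shift cm [0.19, 16.88, 0.02] turn [0.17, -0.05, -0.54] |t| 0.6
[ 1.10901291  9.8240061  -2.6110237 ]
```

The collar is seated at about 10 N. I'll draw it out along the tube axis.

Emit:
{"api": "step_arm", "payload": {"moves": [[[0,0.2,0],[0.1,0,-0.3],0],[[0,0.6,0],[0.2,0,-0.5],0],[[0,1.2,0],[0.2,0,-0.5],0],[[0,2,0],[0.2,0,-0.5],0],[[0.05,3,0],[0.2,0,-0.5],0],[[0.05,4,0],[0.2,0,-0.5],0],[[0.1,5,0],[0.2,0,-0.5],0],[[0.1,6,0],[0.2,0,-0.5],0],[[0.1,7,0],[0.2,0,-0.5],0],[[0.1,8,0],[0.2,0,-0.5],0]]}}

```text
t: 15.33
tool_pos: [0.5516, 0.0199, 0.2282]
tool_rot: [0.825, 1.343, 0.232]
contact_force: [-0.3, -0.0, -1.2]
opening: 0.0148
```

```bash
python3 - <<'E'
from m import *
o=ctrl.get_obs();goal(*ins(.19),.19)
E
```

```text
0.19 shift cm [0.01, 10.76, -0.0] turn [-0.01, -0.05, -0.04] |t| 0.1
```

Emit:
{"api": "step_arm", "payload": {"moves": [[[0,1.2,0],[0,0,0],0],[[0,2.4,0],[0,0,0],0],[[0,3.6,0],[0,0,0],0],[[0,4.8,0],[0,0,0],0],[[0,6,0],[0,0,0],0],[[0,7.2,0],[0,0,0],0],[[0,8.4,0],[0,0,0],0],[[0,9.6,0],[0,0,0],0],[[0,10.5,0],[0,0,0],0],[[0,10.8,0],[0,0,0],0]]}}

```text
t: 16.17
tool_pos: [0.5847, 0.097, 0.2993]
tool_rot: [0.824, 1.342, 0.234]
contact_force: [-0.4, 0.0, -1.3]
opening: 0.015
```

```bash
python3 - <<'E'
from m import *
o=ctrl.get_obs();print(o['tool_pos'])
h,z,y,x=tubeframe(T)
for P in ([.57,.16,.30],):
    goal(P,frame([0,0,-1],-y),'level')
    print('tip',np.array(P)-.165*h)
E
```

```text
[0.58472815 0.09695554 0.29934968]
level shift cm [3.31, 4.04, -3.82] turn [0.1, 0.03, -40.08] |t| 40.1
tip [0.50526054 0.00823109 0.3       ]
```

Emit:
{"api": "step_arm", "payload": {"moves": [[[0.5,0.6,-0.6],[0,0,-5],0],[[1,1.2,-1.2],[0,0,-10],0],[[1.5,1.8,-1.8],[0,0,-15],0],[[2,2.4,-2.4],[0,0,-20],0],[[2.5,3,-3],[0,0,-25],0],[[3,3.6,-3.5],[0,0,-30],0],[[3.3,4,-3.8],[0,0,-35],0],[[3.3,4,-3.8],[0,0,-39],0],[[3.3,4,-3.8],[0,0,-40],0],[[3.3,4,-3.8],[0,0,-40],0]]}}

```text
t: 17.0
tool_pos: [0.5701, 0.1605, 0.2992]
tool_rot: [0.315, 1.547, -0.313]
contact_force: [-0.5, -0.1, -1.5]
opening: 0.0154
```

Emit:
{"api": "step_arm", "payload": {"moves": [[[0,0,0],[0,0,0],0],[[0,0,0],[0,0,0],0],[[0,0,0],[0,0,0],0],[[0,0,0],[0,0,0],0],[[0,0,0],[0,0,0],0],[[0,0,0],[0,0,0],0],[[0,0,0],[0,0,0],0],[[0,0,0],[0,0,0],0],[[0,0,0],[0,0,0],0],[[0,0,0],[0,0,0],0]]}}

```text
t: 17.83
tool_pos: [0.5701, 0.1605, 0.2992]
tool_rot: [0.315, 1.547, -0.313]
contact_force: [0.6, 0.1, -0.8]
opening: 0.0149
```

```bash
python3 - <<'E'
from m import *
o=ctrl.get_obs();Rt=Rm(o['tool_rot']);print(o['t'],o['tool_pos'],Rt.round(3),o['opening'],abs(o['dq']).max())
h0=o['tool_pos']-.002*Rt[:,0];G=lambda a:h0+Rt[:,1]*(a-.065)
print('tip',G(-.1),'dist',np.linalg.norm(G(-.1)-[.5068,-.0851,.135]))
vis=[]
for c in('scene','side'):
    im=cams.get_image(c);u,v=np.round(proj(im,G(-.03))[0]).astype(int)
    B=cv2.resize(im['pixels'][v-40:v+40,u-32:u+33],(390,480),interpolation=cv2.INTER_CUBIC)
    f=lambda P:np.round((proj(im,P)-[u-32,v-40]+.5)*6-.5).astype(int)
    l=f(np.array([G(.03),G(-.1)]));cv2.line(B,tuple(map(int,l[0])),tuple(map(int,l[1])),(0,0,255),1);vis.append(B)
    print(c,[(np.round(q['at'],1).tolist(),round(q['conf'],2)) for q in finder.tip_of(c,'gauge_tip')[:2]],proj(im,G(-.1))[0].round(1))
cv2.imwrite('pics/f8.png',np.hstack(vis))
E
```

```text
17.8333 [0.57009839 0.16051794 0.29924321] [[ 0.001  0.39   0.921]
 [ 0.002  0.921 -0.39 ]
 [-1.     0.002  0.   ]] 0.014940262490517756 0.001315219328765745
tip [0.505807   0.00855525 0.30096375] dist 0.19056824750934467
scene [([314.0, 157.0], 0.6)] [316.2 155.6]
side [([313.3, 126.7], 0.76)] [313.7 126.9]
```

View pics/f8.png

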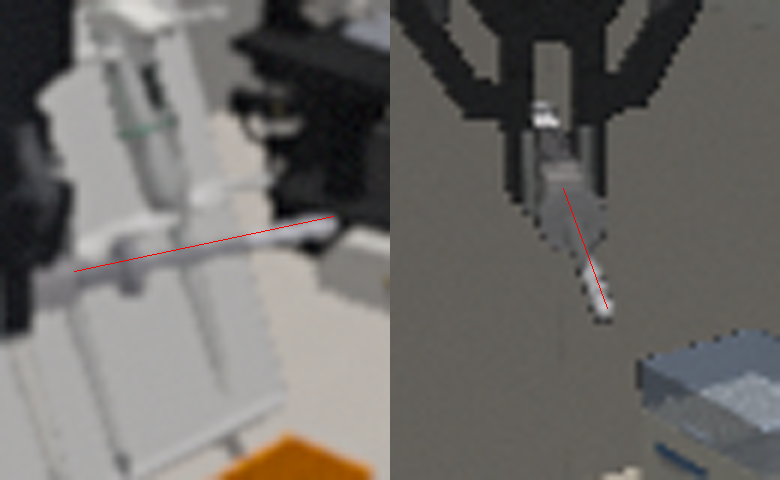

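The left half shows the rod held parallel to the predicted level axis, with its tip at about (335,226). The small constant offset is the same calibration bias as before. In the right half the tip is at about (605,313), on the predicted line, so I'll hand the job in.

```bash
python3 -c "
from station import ctrl
print(ctrl.finish_job())"
```

```text
the job is handed in; nothing more can be done
None
```

The oil check is done and handed in at about 18 s: the gauge went into the guide tube to its stop, was drawn right out, and is now held level.

- **Insertion:** I gripped the gauge by its handle, lifted it from the cradle and slid it down the tube axis. The collar stopped on the rim with about 9–10 N of push. A slightly firmer command did not move it further, and the side picture showed the collar seated on the rim. Forces are only read at the end of each move, so brief peaks between readings were not measured.
- **Final pose:** By arm pose the rod is level to about 0.1°, about 0.30 m above the worktop, and still. Its tip is about 19 cm from the tube's mouth.
- **Picture check:** The last pictures agree with this pose to within about 2 px. In the scene camera the rod shows roughly 1.5 px below the prediction, the same small bias I saw all along, so any tilt in the grip is at most 1–2°.
- **Other things on the bench:** I avoided everything else on the bench. I did not measure those things again at the end. Apart from the stop against the rim, the readings showed no contact force.

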